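# Clamp a plaster plate in the cam vise

### The job

Slide the white plaster plate along the bed of the black vise, towards the steel side stop, until it lies squarely against that stop. Then push the red-knobbed lever of the brass eccentric counter-clockwise until its lobe presses the plate firmly against the black jaw - snug, so that it stays clamped when you let go, but not so hard that the plaster chips - and leave the other things on the bench alone.

Things in the scene. Friction and masses are not known exactly. Their poses are not given: they have to be found in the camera images.
- vise: black iron cam vise fixed on the bench; origin on the bench top under the plate's seat, z up. Its flat bed, top 20 mm above the bench, spans x -83 to +103, y -95 to +115 mm in the vise frame. It clamps along its +y: eccentric at the -y end, black rubber-faced jaw at the +y end, steel side stop at the -x side; the +x side is open.
- plate_center (a point): centre of the loose white plaster plate, 100 mm (x) by 70 mm (y) by 24 mm high, about 0.35 kg, a cream dental arch on top (8 mm more). It lies flat on the bed between eccentric and jaw, at first 12 to 35 mm to the vise's +x side of its seat, up to 0.05 rad askew, with some play along y. It slides under a push of about 2 to 5 N.
- cam_axis (a point): point on the upright pivot axis of the eccentric (vise x 0, y -60), 82 mm above the bench. The lever swings under a push of about 2 N at its knob; when the lobe bears on the plate the push rises. 8 to 14 N at the knob clamps properly (the plate feels about twice that); above about 20 N is too hard for the plaster. Released, it holds by friction.
- lever_knob (a point): centre of the upright red knob at the lever's end, a cylinder 18 mm in diameter, from 57 to 107 mm above the bench, 100 mm from the pivot axis; it does not spin. Under it the flat lever, 16 mm wide, lies 47 to 57 mm above the bench.
- cam (a joint): lever angle, rad, 0 to 2.6, growing counter-clockwise from above, at first 0 to 0.45. At 0 the lever points 165 deg clockwise from the vise's +x. The brass disc (radius 28, 26 mm high) is centred 14 mm off the axis, a quarter turn counter-clockwise of the lever: it reaches 28 + 14 sin(angle - 1.31) mm towards the jaw. It begins to bear at about 1.0 to 1.9, to be felt.
- wheel: green carborundum grinding wheel lying flat, 110 mm diameter, 20 mm thick, origin under its centre; leave alone
- file: steel file with a beech handle, 200 mm long along its x, about 20 mm high, lying just beyond the vise; leave alone
- dish: frosted glass dappen dish, 54 mm diameter, 36 mm high, origin under its centre; leave alone
- bowl: green plaster mixing bowl, 116 mm diameter, 70 mm high, origin under its centre; leave alone
- articulator: brass articulator with two plaster mounts, base 90 x 70 mm, 113 mm high, origin under its centre; leave alone
- stop_face (a point): middle of the face of the steel side stop, at vise x -50, y 0, 29 mm above the bench. The face looks along the vise's +x, is 60 mm wide (along y) and ends 38 mm above the bench. With the plate against it the plate's centre is at vise x = 0.
- jaw_middle (a point): fixed mark on the vise axes (y +40 mm): the mean place of the jaw's rubber face, which looks along -y, is 100 mm wide and reaches 56 mm above the bench at most. The jaw itself is set up to 5 mm nearer or farther along y each time, which is not measured. The rubber gives about 1 mm per 5 N.
Things that resemble listed ones, but are neither listed nor needed, are in the scene too. Of the things that look like the part that bears plate_center, the largest one is meant.

How it is judged:
By the outcome, as a careful person would: the job done as asked, in the order asked, and still so for the second after the job is handed in, with the robot touching nothing.
It also fails if it takes over 67 s, if anything falls off the work surface, if the arm or the gripper's body presses on something with over 40 N, if the wrist force passes 120 N, or if a joint passes its speed limit or range.

### The arm

A 6-joint arm with a two-finger parallel gripper is mounted at the origin on the work surface. World frame = base frame: x ahead of the robot, y to its left, z up, the work surface at z = 0. Lengths are in mm, angles in rad, forces in N, time in s.
With the tool pointing down it reaches from about 275 to 825 mm from the base axis. Payload 5.2 kg.
Tool frame: the origin (TCP) lies at the very end of the fingers, on their centre line; the grasp point (between the pads) lies 19 mm behind it; z points along the fingers, y is the direction in which the jaws open and shut (so a half turn about z gives the same grasp; the last joint's range is limited). The gripper opens to 93 mm and grips with 3 to 60 N. Pads are 15 mm wide; open, the fingers measure 128 mm over their backs; the gripper's body (75 mm by 188 mm) begins 65 mm behind the grasp point.
Start: joints at [-1.46, 0.259, 1.535, -0, 1.348, -0.203], TCP at [169.792, -523.14, 218.653] pointing down, gripper open.
Joint ranges: [-3.14, 3.14], [-0.91, 2.08], [0.19, 2.58], [-1.22, 4.36], [0.22, 2.71], [-3.12, 3.12]. Speed limits (rad/s): [2.57, 2.57, 3.14, 3.14, 3.14, 3.14].

### API

Orientations are given as [roll, pitch, yaw] about the fixed x, y, z axes, in that order (R = Rz(yaw) Ry(pitch) Rx(roll)).
In Python, from bench import robot gives the robot as it stands. The module is installed in compiled form; this text tells all that it offers. Calls block until the motion is done:
- robot.move_ptp(position, orientation): joint-space move of the TCP to a pose.
- robot.move_linear(position, ori=None, speed=150, f_stop=None): straight line of the TCP; ori=None keeps the orientation; speed is the mean speed in mm/s. With f_stop (N) it stops when the force on the tool has changed by that much, and returns True; else False.
- robot.move_j(angles): joint-space move.
- robot.move_gripper(opening): opening from 0.0 (shut) to 1.0 (fully open); the grip force is fixed at half the most; returns when the fingers have stopped.
- robot.sleep(seconds).
- robot.inverse_kinematics(position, orientation): joint angles nearest the present ones, or None.
- robot.get_image(name): name is "scene" or "top"; returns a dict with "img" (420x560x3 uint8, blue, green, red), "fovy" (degrees; the focal length in pixels is half the picture's height over the tangent of half this angle, whatever the lens; pixels are square), "cx", "cy" (the principal point, pixels), "k1" (the pictures are not rectified: a ray, as slopes to the right and down, at radius r is drawn at 1 + k1 r^2 times it, then the intrinsics apply), "eye" and "orientation" of the camera in the world. Camera axes: x right, y down, z forward; pixel columns grow to the right and rows downward; lengths in mm; the calibration is good to about 2 mm. A picture is of the moment at which its call begins. There is no depth.
A pose or a line that the arm cannot do raises robot.MotionError and nothing moves.
- robot.hand_in(): hands the job in, once; it reports no verdict.
Readings, each from a call of its own:
- robot.current_t(): time.
- robot.current_qpos(): joint angles.
- robot.current_joint_vel(): joint speeds.
- robot.current_joint_efforts(): joint torques, N m.
- robot.current_tcp_pos(): TCP position.
- robot.current_eef_rot(): TCP orientation.
- robot.current_contact_force(): force on the tool from outside, world axes, zero at the start.
- robot.current_ft_torque(): the same for the moment, N m.
- robot.current_gripper_width(): opening from 0.0 (shut) to 1.0 (fully open).
Only numpy, scipy, OpenCV 4.12 (cv2) and the standard library are available. Lean on these libraries where they do the work, as an engineer would, in place of code of your own. Each camera call takes 0.05 s, during which the arm holds its last target.

## Working session

There is one attempt and no reset: what is moved stays moved. The work goes in short steps, each a Python script; the robot and the scene stay as the last script left them, time stands still between calls to the robot, and variables do not carry over. Pictures are saved under pics/ and viewed, and the job is handed in when it is done.

```bash
mkdir -p pics; python3 - <<'E'
from bench import robot
import cv2
for n in("scene","top"):
    d=robot.get_image(n); cv2.imwrite(f"pics/{n}0.png",d["img"])
    print({k:v for k,v in d.items() if k!="img"})
print(robot.current_t(),robot.current_eef_rot())
E
```

```text
{'fovy': 43.141617333906325, 'cx': 279.70695504659557, 'cy': 198.51212981909566, 'k1': -0.08192882277432602, 'eye': array([1835.8106203 ,  270.83187922, 1332.66791323]), 'orientation': array([-2.34305767,  0.01510466,  1.77967223])}
{'fovy': 54.6834021896812, 'cx': 282.51830355329315, 'cy': 210.06920770387148, 'k1': -0.03579359017735137, 'eye': array([ 344.92689469,   -5.05595206, 1097.85967071]), 'orientation': array([-2.90729982, -0.00697763, -1.47323622])}
0.1 [-3.14001354e+00 -2.71621766e-04  3.13789465e-01]
```

View pics/scene0.png

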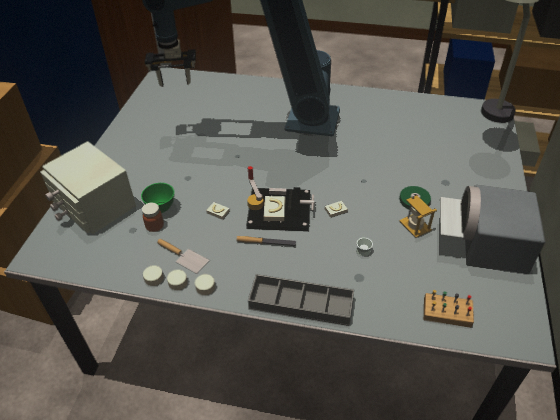

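View pics/top0.png

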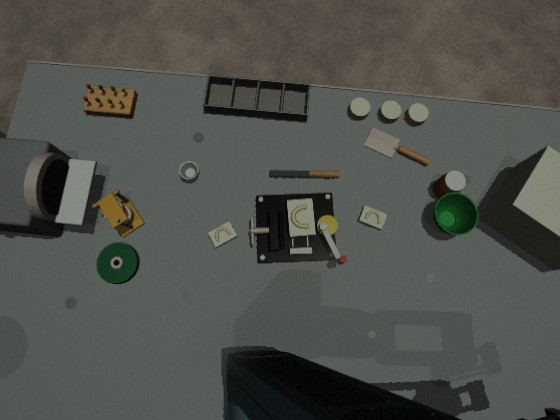

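```bash
python3 - <<'E'
import cv2
t=cv2.imread("pics/top0.png");s=cv2.imread("pics/scene0.png")
cv2.imwrite("pics/tc.png",cv2.resize(t[175:280,200:400],None,fx=4,fy=4,interpolation=cv2.INTER_CUBIC))
cv2.imwrite("pics/sc.png",cv2.resize(s[155:255,200:360],None,fx=5,fy=5,interpolation=cv2.INTER_CUBIC))
E
```

```text
(no output)
```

View pics/tc.png

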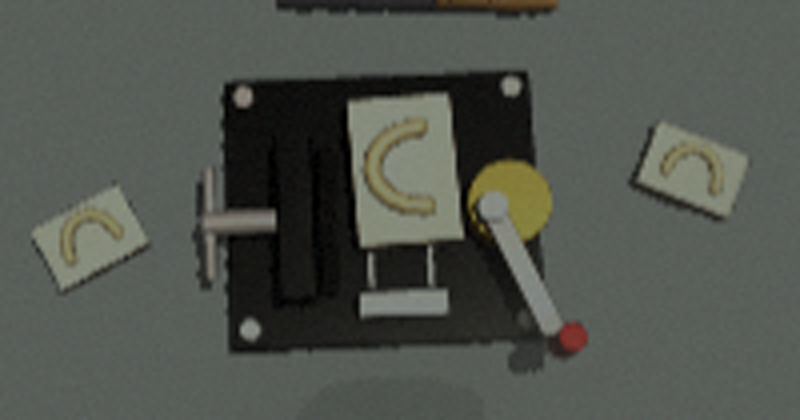

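View pics/sc.png

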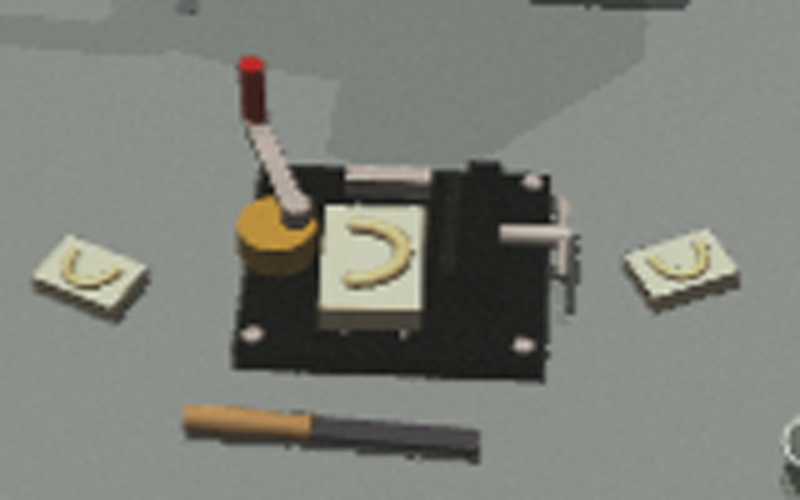

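```bash
cat > h.py <<'E'
import numpy as np,cv2
from scipy.spatial.transform import Rotation as R
class Cam:
    def __init__(s,d):
        f=d["img"].shape[0]/2/np.tan(np.radians(d["fovy"])/2)
        s.K=np.array([[f,0,d["cx"]],[0,f,d["cy"]],[0,0,1]]);s.D=np.array([d["k1"],0,0,0,0.])
        s.eye=np.array(d["eye"]);s.R=R.from_euler("xyz",d["orientation"]).as_matrix();s.img=d["img"]
    def rays(s,px):
        u=cv2.undistortPoints(np.array(px,float).reshape(-1,1,2),s.K,s.D).reshape(-1,2)
        return np.c_[u,np.ones(len(u))]@s.R.T
    def plane(s,px,z):
        r=s.rays(px);t=(z-s.eye[2])/r[:,2];return s.eye+t[:,None]*r
    def proj(s,P):
        rv=cv2.Rodrigues(s.R.T)[0];return cv2.projectPoints(np.array(P,float).reshape(-1,1,3),rv,-s.R.T@s.eye,s.K,s.D)[0].reshape(-1,2)
def tri(c1,p1,c2,p2):
    A=np.zeros((3,3));b=np.zeros(3)
    for c,p in((c1,p1),(c2,p2)):
        r=c.rays([p])[0];r/=np.linalg.norm(r);M=np.eye(3)-np.outer(r,r);A+=M;b+=M@c.eye
    return np.linalg.solve(A,b)
def blob(mask,near,minA=3):
    n,l,st,ce=cv2.connectedComponentsWithStats(mask.astype(np.uint8))
    k=[i for i in range(1,n) if st[i,4]>=minA]
    i=min(k,key=lambda i:np.hypot(*(ce[i]-near)));return l==i,ce[i],st[i,4]
E
python3 - <<'E'
from h import *;from bench import robot
T=Cam(robot.get_image("top"));S=Cam(robot.get_image("scene"))
np.set_printoptions(precision=1,suppress=True)
c=np.array([[256.75,195.75],[331.5,192.75],[336.2,260.7],[257.75,263]])
print("bed corners",T.plane(c,20)[:,:2].tolist())
sc=np.array([[234,368],[545,380],[550,175]])/5+[200,155]
print("scene bed corners",S.plane(sc,20)[:,:2].tolist())
def white(im):
    h=cv2.cvtColor(im,cv2.COLOR_BGR2HSV).astype(int); return h
for c_,p in((T,(310,230)),(T,(300,251)),(T,(343,259)),(T,(328,225)),(S,(275,208))):
    print(p,c_.img[p[1],p[0]])
# plate mask
for C,nm,near in((T,"top",(301,217)),(S,"scene",(274,207))):
    im=C.img.astype(int); v=im.max(2)
    m=(im[:,:,1]>150)|( (im[:,:,2]>120)&(im[:,:,2]-im[:,:,0]<80)&(im[:,:,2]-im[:,:,0]>5)&(im[:,:,2]-im[:,:,1]<30))
    b,ce,a=blob(m,near,100); cs=max(cv2.findContours(b.astype(np.uint8),cv2.RETR_EXTERNAL,cv2.CHAIN_APPROX_NONE)[0],key=cv2.contourArea)
    P=C.plane(cs.reshape(-1,2),44)[:,:2].astype(np.float32); print(nm,a,ce,cv2.minAreaRect(P))
    r=(im[:,:,2]>90)&(im[:,:,1]<60)&(im[:,:,0]<60)
    b,ce,a=blob(r,(343,259) if nm=="top" else (250,172),2); print("knob",ce,a)
    if nm=="top": print(C.plane([ce],107))
E
```

```text
bed corners [[634.984297290219, 87.00233892246115], [664.0182062687475, -117.25212560977198], [478.26975366138083, -142.7810684886419], [451.84972551109485, 63.72776036763595]]
scene bed corners [[684.1167825366424, -106.37572228008594], [654.402207102539, 99.8893187730784], [457.5598118670466, 69.84039511067718]]
(310, 230) [123 139 135]
(300, 251) [133 137 131]
(343, 259) [ 47  52 122]
(328, 225) [ 57 126 133]
(275, 208) [161 193 200]
top 771 [301.  216.8] ((582.621337890625, -37.65598678588867), (94.92616271972656, 67.51217651367188), 10.244684219360352)
knob [342.9 258.8] 38
[[ 473.8 -147.7  107. ]]
scene 403 [273.7 206. ] ((584.3746948242188, -34.66673278808594), (96.94338989257812, 68.99906921386719), 11.140899658203125)
knob [249.5 167.8] 10
```

```bash
python3 - <<'E'
from h import *;from bench import robot
T=Cam(robot.get_image("top"));S=Cam(robot.get_image("scene"))
np.set_printoptions(precision=1,suppress=True)
print("hub z82/60",T.plane([[322.5,226.25]],82),T.plane([[322.5,226.25]],60), "hub scene", S.plane([[259,196]],62))
print("stop front edge z38",T.plane([[290.5,248],[311.75,247]],38))
print("knob tri", tri(T,(342.9,258.8),S,(250.2,168)), S.plane([[250.2,168]],107))
o=np.array([548.7,-38.5]);y=.133;Rm=np.array([[np.cos(y),-np.sin(y)],[np.sin(y),np.cos(y)]])
def V(x,yy,z): return np.r_[o+Rm@[x,yy],z]
pts=[V(103,115,20),V(103,-95,20),V(-83,-95,20),V(-83,115,20),V(-50,30,38),V(-50,-30,38),V(0,-60,60),V(-83,-95,0),V(103,-95,0),V(103,115,0),V(50,40,56),V(-50,40,56)]
for C,n,(x0,y0,w,h,k) in((T,"t",(230,180,120,95,6)),(S,"s",(240,160,85,80,7))):
    im=cv2.resize(C.img[y0:y0+h,x0:x0+w],None,fx=k,fy=k,interpolation=cv2.INTER_CUBIC);im=np.clip(im*1.6,0,255).astype(np.uint8)
    for p in C.proj(pts): cv2.drawMarker(im,tuple(int(q) for q in (p-[x0,y0]+.5)*k),(255,0,255),cv2.MARKER_CROSS,12,1)
    cv2.imwrite(f"pics/ov_{n}.png",im)
E
```

```text
hub z82/60 [[554.8 -94.1  82. ]] [[559.4 -96.   60. ]] hub scene [[565.1 -91.2  62. ]]
stop front edge z38 [[497.6 -18.6  38. ]
 [505.7 -74.   38. ]]
knob tri [ 473.8 -145.8  103.3] [[ 477.9 -142.1  107. ]]
```

View pics/ov_t.png

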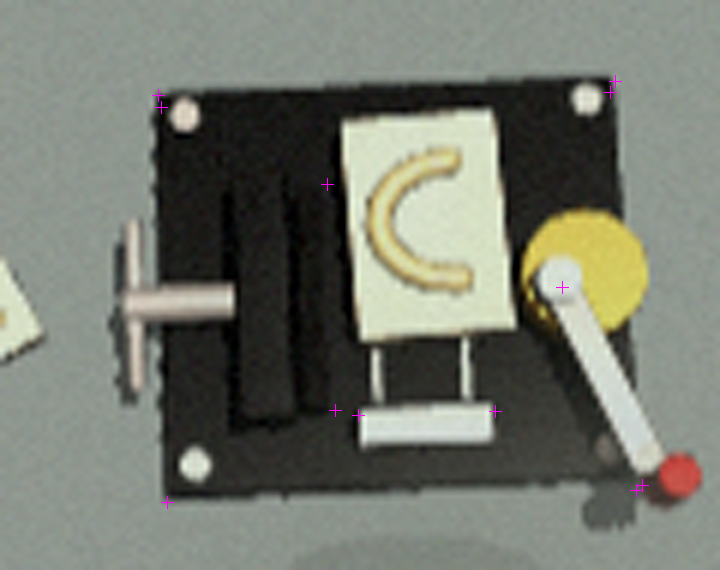

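View pics/ov_s.png

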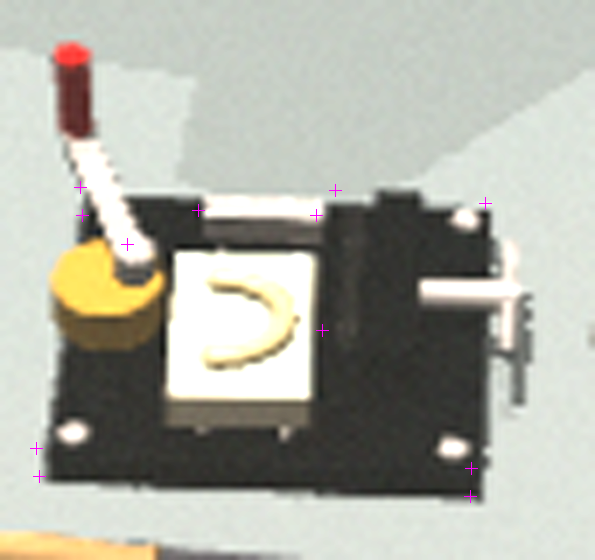

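```bash
cat >> h.py <<'E'
O=np.array([550.5,-37.5]);YAW=.136
RM=np.array([[np.cos(YAW),-np.sin(YAW)],[np.sin(YAW),np.cos(YAW)]])
def V(x,y,z): return list(O+RM@[x,y])+[z]
def toV(p): return RM.T@(np.array(p)[:2]-O)
E
python3 - <<'E'
from h import *;from bench import robot
np.set_printoptions(precision=2,suppress=True)
robot.move_gripper(.15)
o=[np.pi,0,YAW]
robot.move_ptp(V(110,-3,150),o)
print(robot.current_t(),robot.current_contact_force())
print(robot.move_linear(V(110,-3,30),speed=120,f_stop=8))
print(robot.current_t(),robot.current_contact_force(),robot.current_tcp_pos())
hit=robot.move_linear(V(94,-3,30),speed=40,f_stop=1.5)
print(hit,toV(robot.current_tcp_pos()),robot.current_contact_force(),robot.current_t())
d=robot.get_image("top");cv2.imwrite("pics/t1.png",cv2.resize(d["img"][160:290,220:380],None,fx=5,fy=5))
E
```

```text
4.1 [0.92 0.74 1.71]
False
5.25 [ 0.98 -0.65 -0.56] [660.62 -25.73  30.94]
False [93.88 -3.05] [ 0.36  0.54 -0.02] 5.8
```

View pics/t1.png

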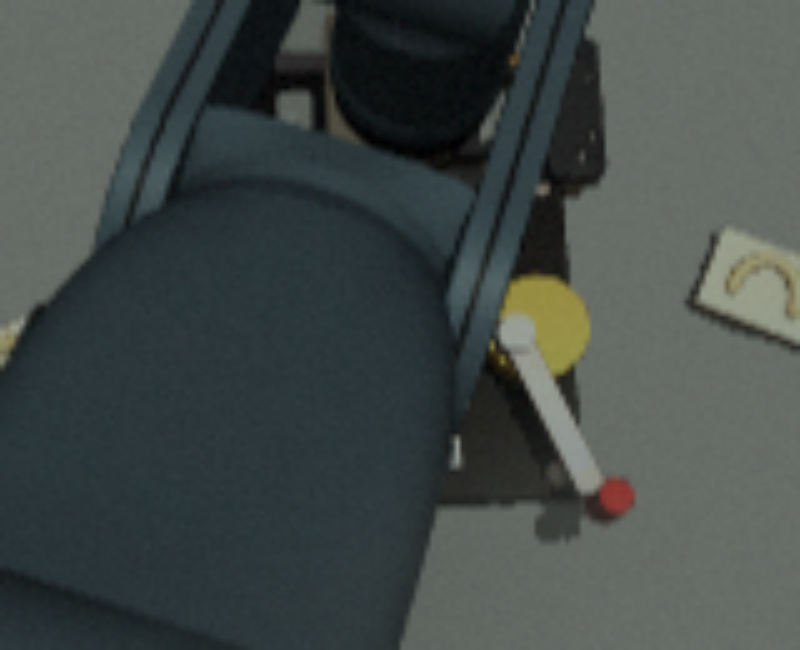

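The arm hides the plate from the top camera; only the eccentric and the knob, at about (343,259), are visible. I'll push by feel, in logged steps.

```bash
python3 - <<'E'
from h import *;from bench import robot
np.set_printoptions(precision=2,suppress=True)
for x in (84,76,68,63,60,58,56,54,52,50):
    hit=robot.move_linear(V(x,-3,30),speed=35,f_stop=9)
    f=robot.current_contact_force()
    print(x,hit,toV(robot.current_tcp_pos()),RM.T@f[:2],f[2],robot.current_t())
    if hit: break
    if np.linalg.norm(f[:2])>10: break
d=robot.get_image("scene");cv2.imwrite("pics/s1.png",cv2.resize(d["img"][150:260,210:350],None,fx=5,fy=5))
E
```

```text
84 False [83.63 -3.01] [-0.19 -0.17] -0.23472181758886507 6.2833
76 False [75.48 -2.91] [ 0.62 -1.02] 0.16293352568257613 6.6583
68 False [67.34 -2.93] [ 1.63 -0.25] 0.027270350090671303 7.0333
63 False [62.62 -2.99] [ 0.47 -0.53] 0.36921774171126936 7.325
60 False [61.13 -3.03] [5.9  0.12] -2.2233477260736834 7.575
58 False [61.08 -3.09] [8.96 1.65] -1.7835104391511942 7.825
56 False [61.06 -3.2 ] [12.78  2.7 ] -2.7791352341774624 8.075
```

View pics/s1.png

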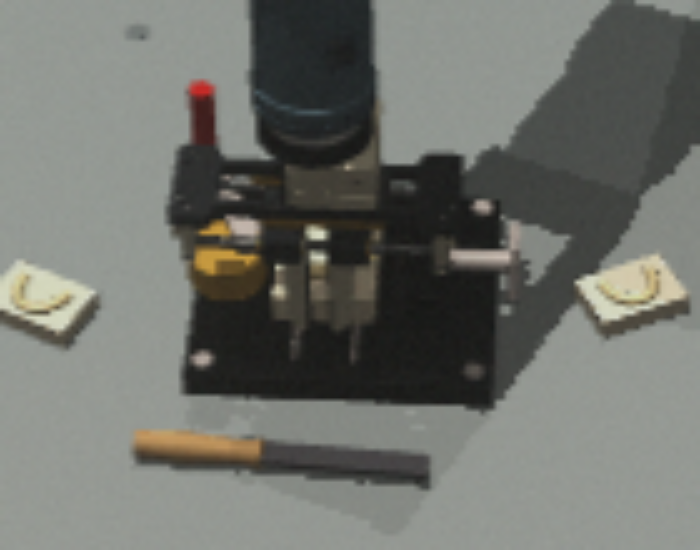

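```bash
python3 - <<'E'
from h import *;from bench import robot
np.set_printoptions(precision=2,suppress=True)
robot.move_linear(V(80,-3,30),speed=100)
robot.move_linear(V(80,-3,150),speed=250)
robot.move_ptp(V(-30,-230,170),[np.pi,0,YAW])
print(robot.current_t(),robot.current_contact_force())
T=Cam(robot.get_image("top"));S=Cam(robot.get_image("scene"))
cv2.imwrite("pics/t2.png",cv2.resize(T.img[170:280,220:360],None,fx=5,fy=5,interpolation=cv2.INTER_CUBIC))
cv2.imwrite("pics/s2.png",cv2.resize(S.img[150:260,220:340],None,fx=5,fy=5,interpolation=cv2.INTER_CUBIC))
E
```

```text
10.1417 [ 0.08  0.41 -0.04]
```

View pics/t2.png

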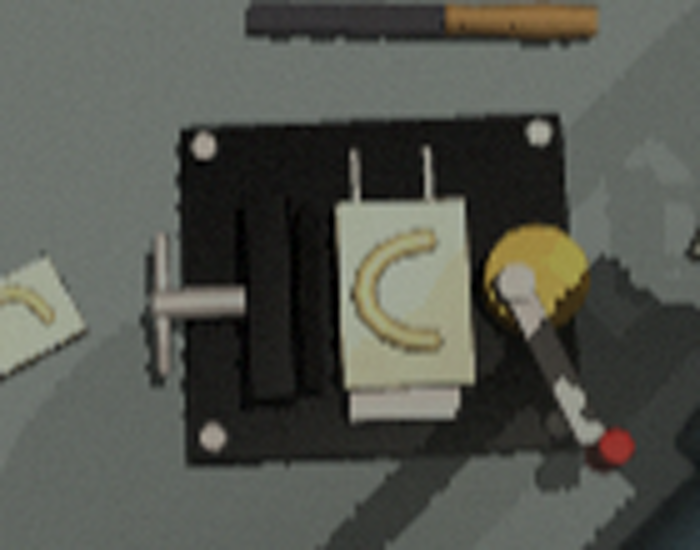

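View pics/s2.png

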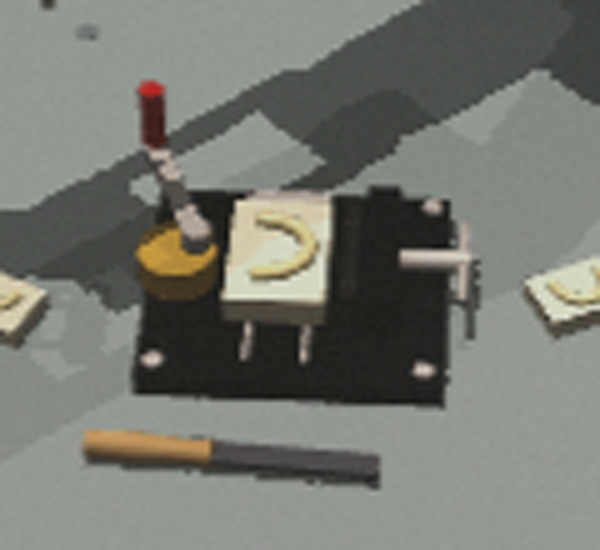

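The plate now lies flush along the stop, from (289,248) to (314,247) in the top picture, with its edges parallel to the stop. The lever hasn't moved, and its knob is at (343,259). Next is the lever.

```bash
cat >> h.py <<'E'
PIV=np.array(V(0,-60,0)[:2])
def arc(phi,back,z=67,r=99):
    """TCP pose pushing knob at world lever angle phi, 'back' mm behind"""
    t=np.array([-np.sin(phi),np.cos(phi)]);p=PIV+r*np.array([np.cos(phi),np.sin(phi)])-back*t
    return [p[0],p[1],z],[np.pi,0,phi+np.pi/2]
E
python3 - <<'E'
from h import *;from bench import robot
np.set_printoptions(precision=2,suppress=True)
for a in np.linspace(-2.6,-.6,6):
    print(a,robot.inverse_kinematics(*arc(a,18)),robot.inverse_kinematics(*arc(a,18,160)))
print(robot.current_qpos())
E
```

```text
-2.6 [-0.51  0.3   1.89 -0.    0.95  2.09] [-0.51  0.19  1.78 -0.    1.18  2.09]
-2.2 [-0.55  0.35  1.82 -0.    0.97  1.65] [-0.55  0.24  1.71 -0.    1.19  1.65]
-1.8 [-0.55  0.41  1.72 -0.    1.01  1.25] [-0.55  0.31  1.62 -0.    1.22  1.25]
-1.4 [-0.53  0.47  1.62 -0.    1.05  0.87] [-0.53  0.38  1.52 -0.    1.25  0.87]
-1.0 [-0.49  0.52  1.53 -0.    1.09  0.51] [-0.49  0.44  1.42 -0.    1.28  0.51]
-0.6 [-0.43  0.56  1.46 -0.    1.12  0.17] [-0.43  0.48  1.35 -0.    1.31  0.17]
[-0.63  0.41  1.44  0.    1.29  0.8 ]
```

```bash
python3 - <<'E'
from h import *;from bench import robot
np.set_printoptions(precision=2,suppress=True)
robot.move_gripper(0)
a0=-2.61
robot.move_ptp(*arc(a0,38,160))
robot.move_linear(arc(a0,38)[0],speed=150,f_stop=8)
f0=np.array(robot.current_contact_force());print(robot.current_t(),f0)
hit=robot.move_linear(arc(a0,12)[0],speed=30,f_stop=3)
p=robot.current_tcp_pos();t=np.array([-np.sin(a0),np.cos(a0)]);
print(hit,p, "back",(PIV-p[:2])@t,robot.current_contact_force(),robot.current_t())
d=robot.get_image("scene");cv2.imwrite("pics/s3.png",cv2.resize(d["img"][130:260,200:340],None,fx=5,fy=5))
E
```

```text
12.675 [ 0.22  0.68 -0.25]
False [ 467.29 -136.86   66.96] back 11.893454018342632 [-0.36  0.24 -0.49] 13.6917
```

View pics/s3.png

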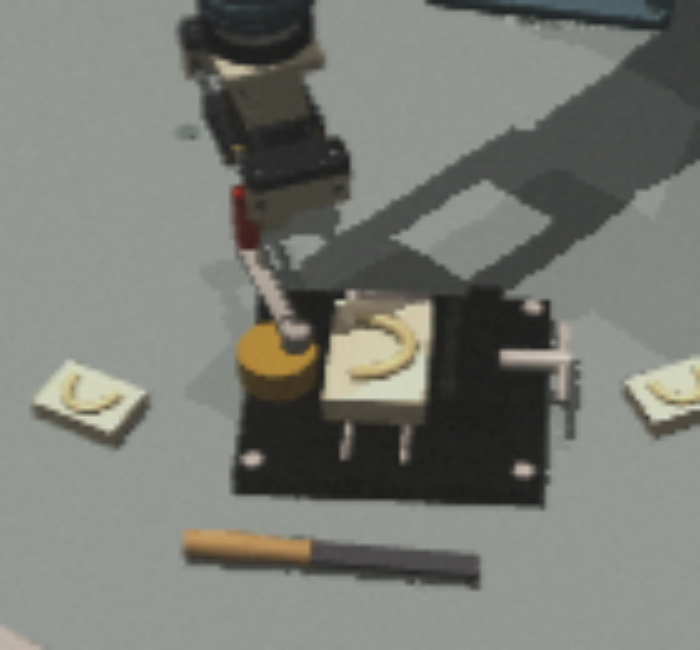

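```bash
cat >> h.py <<'E'
def rd(robot,n=3):
    fs=[]
    for i in range(n):
        fs.append(robot.current_contact_force())
        if i<n-1: robot.sleep(.04)
    return np.mean(fs,0)
def step(robot,phi,speed=60,back=18):
    p,o=arc(phi,back); robot.move_linear(p,o,speed=speed)
    f=rd(robot);t=np.array([-np.sin(phi),np.cos(phi)]);n=np.array([np.cos(phi),np.sin(phi)])
    q=robot.current_tcp_pos()
    print(f"phi {phi:.3f} theta~{phi+np.radians(165)-YAW:.3f} tang {-f[:2]@t:.2f} rad {f[:2]@n:.2f} z {f[2]:.2f} err {np.hypot(*(q[:2]-p[:2])):.1f} t {robot.current_t():.2f}",flush=True)
    return -f[:2]@t
E
python3 - <<'E'
from h import *;from bench import robot
phi=-2.55
while phi<-1.75:
    phi+=.1
    if step(robot,phi)>4.5: break
T=Cam(robot.get_image("top"));cv2.imwrite("pics/t4.png",cv2.resize(T.img[160:290,220:380],None,fx=5,fy=5))
E
```

```text
phi -2.450 theta~0.294 tang -0.10 rad 0.13 z 0.14 err 0.2 t 14.14
phi -2.350 theta~0.394 tang 0.21 rad 0.04 z 0.27 err 0.2 t 14.54
phi -2.250 theta~0.494 tang -0.35 rad 0.36 z 0.25 err 0.3 t 14.94
phi -2.150 theta~0.594 tang -0.33 rad 0.08 z 0.12 err 0.3 t 15.34
phi -2.050 theta~0.694 tang -0.19 rad 0.09 z 0.34 err 0.3 t 15.74
phi -1.950 theta~0.794 tang -0.00 rad -0.17 z 0.03 err 0.3 t 16.14
phi -1.850 theta~0.894 tang 0.23 rad -0.71 z -0.14 err 0.3 t 16.54
phi -1.750 theta~0.994 tang -0.34 rad -0.27 z 0.17 err 0.1 t 16.94
```

View pics/t4.png

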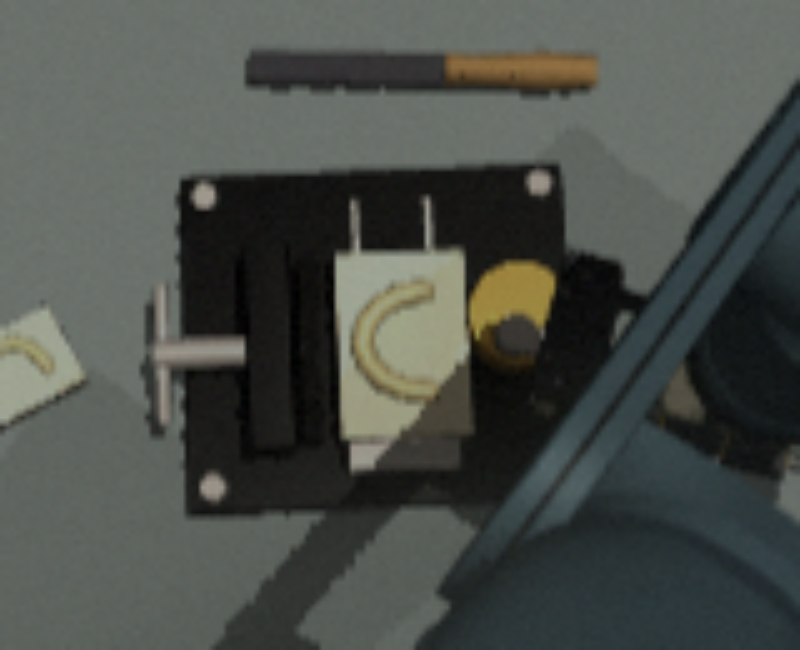

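```bash
cat >> h.py <<'E'
def push(robot,phi,fs,speed=30,back=18):
    p,o=arc(phi,back); hit=robot.move_linear(p,o,speed=speed,f_stop=fs)
    q=robot.current_tcp_pos();ang=robot.current_eef_rot()[2]-np.pi/2
    fs_=[]
    t=np.array([-np.sin(phi),np.cos(phi)])
    for i in range(4):
        f=robot.current_contact_force();fs_.append(round(float(-f[:2]@t),2));robot.sleep(.03)
    print(f"phi {phi:.3f} th~{phi+np.radians(165)-YAW:.3f} hit {hit} f {fs_} yawphi {ang:.3f} short {np.hypot(*(q[:2]-p[:2])):.1f} t {robot.current_t():.2f}",flush=True)
    return hit,max(fs_)
E
python3 - <<'E'
from h import *;from bench import robot
phi=-1.75
while phi<-.9:
    phi+=.08
    hit,f=push(robot,phi,5)
    if hit or f>5: break
E
```

```text
phi -1.670 th~1.074 hit False f [1.52, 1.71, 2.46, 2.11] yawphi -1.671 short 0.2 t 17.54
phi -1.590 th~1.154 hit False f [1.26, 0.68, 1.33, 0.44] yawphi -1.591 short 0.3 t 18.09
phi -1.510 th~1.234 hit False f [1.51, 0.88, 1.67, 0.87] yawphi -1.511 short 0.2 t 18.64
phi -1.430 th~1.314 hit False f [2.64, 1.39, 1.09, 1.59] yawphi -1.431 short 0.2 t 19.19
phi -1.350 th~1.394 hit False f [2.19, 1.57, 1.96, 1.98] yawphi -1.351 short 0.1 t 19.74
phi -1.270 th~1.474 hit False f [1.02, 1.59, 1.41, 0.86] yawphi -1.271 short 0.1 t 20.29
phi -1.190 th~1.554 hit False f [1.24, 1.51, 2.13, 2.18] yawphi -1.191 short 0.1 t 20.84
phi -1.110 th~1.634 hit False f [2.43, 2.23, 0.55, 1.2] yawphi -1.111 short 0.2 t 21.39
phi -1.030 th~1.714 hit False f [2.65, 2.79, 2.88, 2.39] yawphi -1.031 short 0.1 t 21.94
phi -0.950 th~1.794 hit False f [5.35, 6.05, 5.44, 5.0] yawphi -0.950 short 0.8 t 22.49
```

Contact starts at θ≈1.7 and the force is rising. I'll take finer steps to about 11 N.

```bash
python3 - <<'E'
from h import *;from bench import robot
phi=-.95
while phi<-.2:
    phi+=.03
    hit,f=push(robot,phi,5,speed=20)
    if hit or f>10.3: break
d=robot.get_image("top");cv2.imwrite("pics/t5.png",cv2.resize(d["img"][160:290,220:380],None,fx=5,fy=5))
E
```

```text
phi -0.920 th~1.824 hit False f [6.57, 6.7, 7.14, 7.68] yawphi -0.920 short 1.3 t 22.93
phi -0.890 th~1.854 hit False f [8.46, 7.46, 7.93, 8.67] yawphi -0.890 short 1.6 t 23.36
phi -0.860 th~1.884 hit False f [9.04, 9.43, 9.18, 9.79] yawphi -0.860 short 1.9 t 23.79
phi -0.830 th~1.914 hit False f [9.26, 10.08, 10.75, 9.61] yawphi -0.830 short 2.2 t 24.23
```

View pics/t5.png

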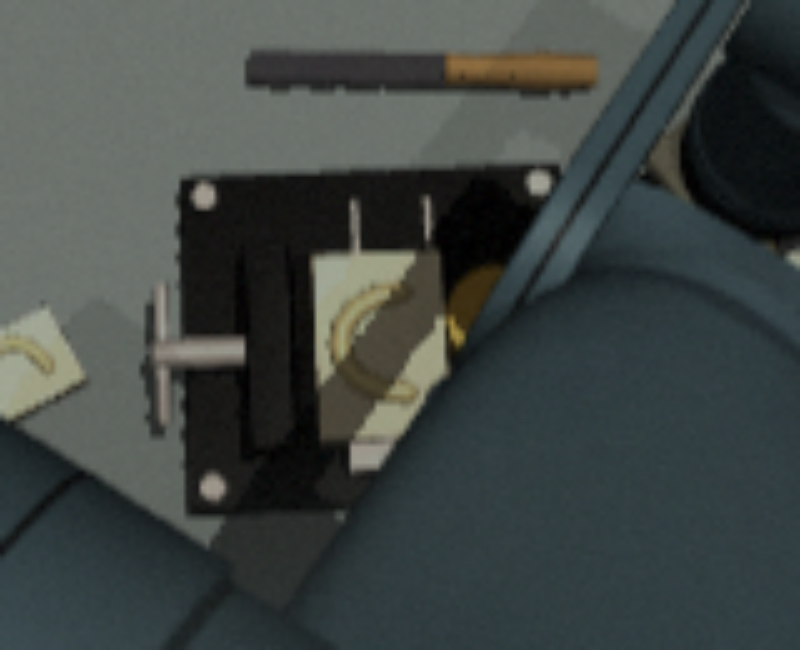

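```bash
python3 - <<'E'
from h import *;from bench import robot
phi=-.80
push(robot,phi,5,speed=20)
p,o=arc(phi,45); robot.move_linear(p,speed=60)
print(rd(robot),robot.current_t())
p,o=arc(phi,45,200); robot.move_linear(p,speed=200)
robot.move_ptp([300,-420,220],o)
T=Cam(robot.get_image("top"));S=Cam(robot.get_image("scene"));print(robot.current_t())
for C,nm,near in((T,"top",(297,229)),(S,"scene",(276,203))):
    im=C.img.astype(int)
    r=(im[:,:,2]>90)&(im[:,:,1]<60)&(im[:,:,0]<60)
    b,ce,a=blob(r,(340,200),2); print("knob",ce,a,C.plane([ce],107))
cv2.imwrite("pics/t6.png",cv2.resize(T.img[160:290,220:380],None,fx=5,fy=5,interpolation=cv2.INTER_CUBIC))
cv2.imwrite("pics/s6.png",cv2.resize(S.img[140:260,200:340],None,fx=5,fy=5,interpolation=cv2.INTER_CUBIC))
cv2.imwrite("pics/t6f.png",T.img)
E
```

```text
phi -0.800 th~1.944 hit False f [10.95, 11.57, 11.11, 11.32] yawphi -0.800 short 2.5 t 24.71
[-0.01091674 -0.10855688 -0.21795588] 25.3917
27.6917
knob [356.3030303  199.90909091] 33 [[ 625.76577777 -172.06887714  107.        ]]
knob [231.63636364 196.09090909] 11 [[ 628.03184537 -167.83412902  107.        ]]
```

View pics/t6.png

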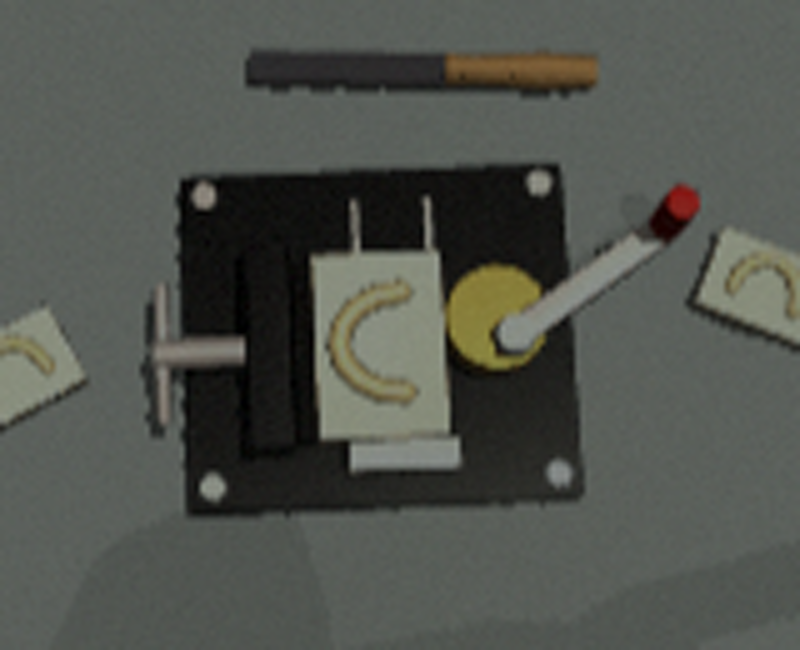

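View pics/s6.png

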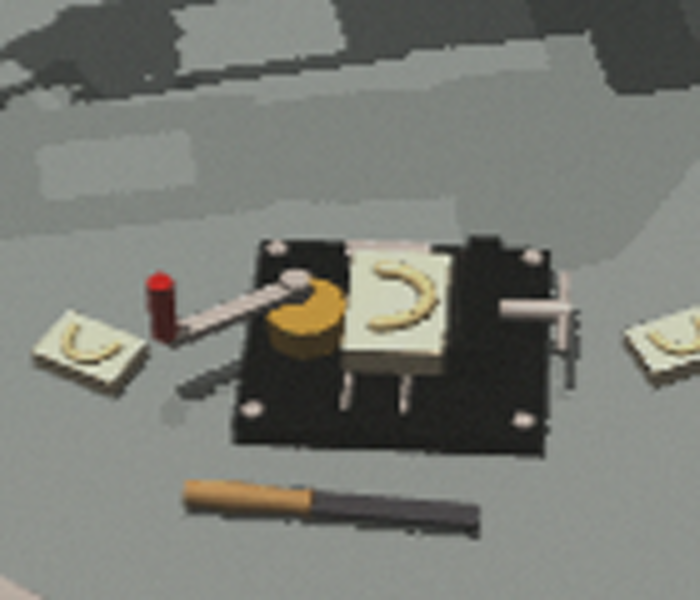

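```bash
python3 - <<'E'
from h import *;from bench import robot
T=Cam(robot.get_image("top"));S=Cam(robot.get_image("scene"))
for nm,C in(("before",Cam(dict(robot.get_image("top"),img=cv2.imread("pics/top0.png")))),("now",T)):
    im=C.img.astype(int); g=cv2.GaussianBlur(C.img,(0,0),.7)[:,:,1].astype(float)
    # -x edge of plate / y-side edges via subpixel half-level crossings on columns
    pts=[]
    x0=int(T.proj([V(0,-8,44)])[0,0])
    for u in (range(287,306)):
        # top (+x) edge: first dark->bright from above
        col=g[195:235,u]; k=np.argmax(col>75); 
        v=195+k-1+(75-col[k-1])/(col[k]-col[k-1]); pts.append((u,v))
    P=C.plane(pts,44)[:,:2]; l=cv2.fitLine(P.astype(np.float32),cv2.DIST_HUBER,0,.01,.01).ravel()
    d=l[:2]*np.sign(-l[1]); print(nm,"+x edge yaw",np.arctan2(d[0],-d[1]),"vise coords",toV(l[2:]))
pts=[(u,v) for u,v in []]
# bed -x.. +x edge yaw
g=cv2.GaussianBlur(T.img,(0,0),.7)[:,:,1].astype(float);pts=[]
for u in list(range(262,286))+list(range(308,330)):
    col=g[182:205,u];k=np.argmax(col<55);pts.append((u,182+k-1+(col[k-1]-55)/(col[k-1]-col[k])))
P=T.plane(pts,20)[:,:2];l=cv2.fitLine(P.astype(np.float32),cv2.DIST_HUBER,0,.01,.01).ravel();d=l[:2]*np.sign(-l[1])
print("bed edge yaw",np.arctan2(d[0],-d[1]),toV(l[2:]))
im=cv2.imread("pics/t6f.png");cv2.imwrite("pics/t7.png",cv2.resize(T.img[205:262,275:325],None,fx=10,fy=10,interpolation=cv2.INTER_CUBIC))
E
```

```text
before +x edge yaw 0.18549915 vise coords [81.39115025  2.65615373]
now +x edge yaw 0.12449713 vise coords [51.28591606 11.81870502]
bed edge yaw 0.13766141 [102.97912191  17.14068215]
```

View pics/t7.png

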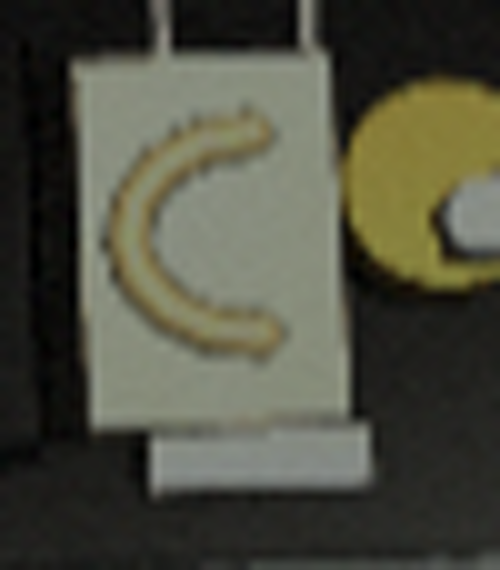

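View pics/t6f.png

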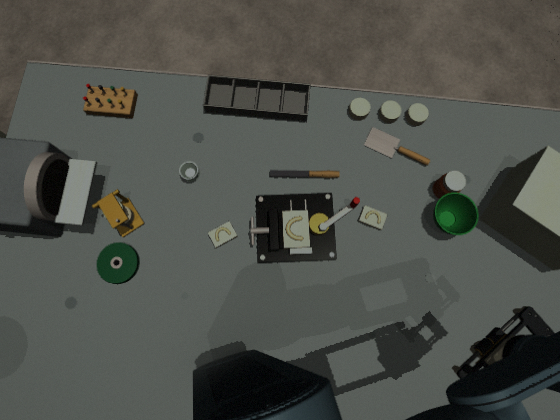

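```bash
python3 - <<'E'
from h import *;from bench import robot
def edge(C,a,b,z,n=40,half=4,trim=.12):
    # subpixel max-gradient along normals of the predicted line a-b (world)
    px=C.proj([a,b]);d=px[1]-px[0];nrm=np.array([-d[1],d[0]])/np.hypot(*d)
    g=cv2.GaussianBlur(C.img,(0,0),.8)[:,:,1].astype(np.float32);s=np.arange(-half,half+.01,.1);out=[]
    for t in np.linspace(trim,1-trim,n):
        q=px[0]+t*d+s[:,None]*nrm
        v=cv2.remap(g,q[:,0].astype(np.float32)[None],q[:,1].astype(np.float32)[None],cv2.INTER_CUBIC).ravel()
        k=np.argmax(abs(np.gradient(v)));out.append(q[k])
    l=cv2.fitLine(C.plane(out,z)[:,:2].astype(np.float32),cv2.DIST_HUBER,0,.01,.01).ravel()
    a_=np.arctan2(l[1],l[0]);return round(float((a_+np.pi/4)%(np.pi/2)-np.pi/4),4),toV(l[2:]).round(1)
T=Cam(robot.get_image("top"));S=Cam(robot.get_image("scene"))
for n,C,dx,dy in(("top",T,1.3,9),("scene",S,4,13)):
    c=lambda x,y,z:V(x+dx,y+dy,z)
    print(n,"+x",edge(C,c(50,-35,44),c(50,35,44),44),"-y",edge(C,c(-50,-35,44),c(50,-35,44),44),"+y",edge(C,c(-50,35,44),c(50,35,44),44))
    ex,ey=(0,0) if n=="top" else (3,4)
    print("  bed +x",edge(C,V(103+ex,-95+ey,20),V(103+ex,115+ey,20),20),"+y",edge(C,V(-83+ex,115+ey,20),V(103+ex,115+ey,20),20),"-x",edge(C,V(-83+ex,-95+ey,20),V(-83+ex,115+ey,20),20))
E
```

```text
top +x (0.1021, array([50.8, 11.1])) -y (0.1401, array([  0.8, -23.8])) +y (0.1418, array([ 1. , 45.1]))
  bed +x (0.1336, array([103.4,  24.1])) +y (0.1197, array([  8.9, 116.6])) -x (0.1324, array([-84.1,   4.4]))
scene +x (0.1588, array([52.7, 15.5])) -y (0.1327, array([  3.8, -20.4])) +y (0.1703, array([ 1.7, 47.9]))
  bed +x (0.1426, array([122.2,  11.2])) +y (0.1246, array([ -0.6, 121.1])) -x (0.1869, array([-77.5,  16.4]))
```

```bash
python3 - <<'E'
from h import *;from bench import robot
T=Cam(robot.get_image("top"));im=T.img.astype(int)
b,ce,a=blob((im[:,:,2]>90)&(im[:,:,1]<60)&(im[:,:,0]<60),(356,200),2);print(ce)
print(robot.current_t(),robot.current_contact_force());robot.hand_in()
E
```

```text
[356.375   199.84375]
27.9917 [-0.44237446  0.11539739 -0.43830048]
the job is handed in; nothing more can be done
```

I slid the white plate against the steel side stop, clamped it with the eccentric, and handed the job in at 28 s of the 67 s allowed.

- **Plate at the stop:** I pushed it until it stopped moving, with the force rising to about 13 N. After clamping, the top camera puts its centre about 1 mm from the seat along x, which is within calibration. Its long edges read 0.140 and 0.142 rad, against about 0.13 rad for the vise bed.
- **Clamp:** I turned the lever counter-clockwise by its knob. The lobe began to bear at about 1.7 rad, and I stopped at about 1.9 rad with about 11 N at the knob (11.6 N at most).
- **Hold after release:** With the arm clear and reading no contact, the knob stayed at pixel (356,200) in the top picture until hand-in. The other things on the bench look unmoved.

**Checks that disagreed:**
- **Plate angle:** the plate's short +x edge gave less consistent angles, from 0.10 to 0.16 rad depending on view and method, so I relied on the long edges.
- **Camera offset:** the scene camera places everything about 3–4 mm off from the top camera.
- **Stop contact:** when the plate stopped, the finger was about 3.5 mm short of where I expected. I took this as finger thickness plus calibration error, because the pictures show the plate flush along the stop.

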